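# Take the stacked optical cell apart into its fitted trays

### The arm

A 7-joint arm with a two-finger parallel gripper is mounted at the origin on the work surface. World frame = base frame: x ahead of the robot, y to its left, z up, the work surface at z = 0. Lengths are in m, angles in rad, forces in N, time in s.
With the tool pointing down it reaches from about 0.4 to 0.875 m from the base axis. Payload 19.3 kg.
Tool frame: the origin (TCP) lies midway between the tips of the shut fingers; the grasp point (between the pads) lies bot.pinch_z behind it (bot.pinch_z is the distance from the TCP to the grasp point, in m); z points along the fingers, y is the line along which they close (so a half turn about z gives the same grasp; the last joint's range is limited). The gripper opens to 85 mm and grips with 20 to 120 N. Pads are 22 mm wide; open, the fingers measure 114 mm over their backs; the gripper's body (76 mm by 85 mm) begins 54 mm behind the grasp point. The pads swing forward as they close: fully open they stand 13 mm farther back than shut.
Start: joints at [1.257, 0.521, -0.036, 1.599, 0.021, 1.021, -0.113], TCP at [0.151, -0.607, 0.231] pointing down, gripper open.
Joint ranges: [-2.91, 2.91], [-0.3, 2.13], [-1.5, 1.42], [0.17, 2.43], [-1.26, 4.41], [0.16, 1.93], [-2.52, 2.52]. Speed limits (rad/s): [1.89, 1.89, 2.39, 2.39, 3.01, 3.01, 3.01].

### API

Orientations are given as [roll, pitch, yaw] about the fixed x, y, z axes, in that order (R = Rz(yaw) Ry(pitch) Rx(roll)).
In Python, from workcell import readout, grab_frame, camera_info, workorder, bot gives the robot as it stands. The module is installed in compiled form; this text tells all that it offers.
- The arm moves only by the tool drive_tool, never from a script. Its argument "targets" is a list of rows, each an object of numbers: "dx", "dy", "dz": the shift along the tool's x, y, z as a fraction of full scale; "yaw": the turn about the tool's z as a fraction of full scale; "fingers": the closure, from 0 (fully open) to 1 (shut). In form: [{"dx": .., "dy": .., "dz": .., "yaw": .., "fingers": ..}, ...]. A call has 1 to 20 rows; each row shifts and turns the commanded pose from where the row before left it, along the tool's axes as they then stand; what a row does not reach is not made up. Full scale, the value 1, is 0.1 m for a shift and 90 degrees for a turn. A row lasts 1/10 s, in which the tool goes at most 50 mm and 8.59 degrees, less where a joint would pass 70% of its speed; a pose out of reach is approached as far as the arm can. A call with a number of a shift or a turn outside -1 to 1 is refused whole. A call with a gripper value outside its range is refused whole. The fingers move at their own pace and stop on an object; "squeeze" is the grip in N (left out, the last holds). Time passes only in rows, so rows that do not move let the fingers close. It gives the time, the measured TCP pose, the force, the opening and the grip force at its end, in the units of the state.
- readout.observe(): the state, without advancing time (a new reading comes with each control period).
- grab_frame(name): name is "scene" or "top" or "wrist"; returns the picture (400x640x3 uint8, blue, green, red); there is no depth.
- camera_info(name): a dict with "fx", "fy", "cx", "cy" (pixels), "T" (4x4, takes a point from camera to world coordinates); the wrist camera has in their place "hand_eye" (4x4, takes a point from camera to tool coordinates, whose origin is the TCP and whose axes are the flange's). Camera axes: x right, y up, looking along -z (the intrinsics and any distortion apply to the point x, -y, -z); pixel columns grow to the right and rows downward; lengths in m; the calibration is good to about 2 mm. A picture is of the moment at which its call begins: read the wrist's pose just before it. camera_info takes no time and is no camera call.
- workorder.job_done(): hands the job in; it is judged then, once.
The state is a dict: "clock": time; "qpos": joint angles; "qd": joint speeds; "joint_efforts": joint torques, N m; "position": TCP position; "tool_rot": TCP orientation; "force": force on the tool from outside, world axes, zero at the start; "moment": the same for the moment, N m; "grip_width": finger opening in m; "finger_force": force on a finger pad.
Only numpy, scipy, OpenCV 4.12 (cv2) and the standard library are available. Lean on these libraries where they do the work, as an engineer would, in place of code of your own. Each camera call takes 0.05 s, during which the arm holds its last target. There are 200 camera calls.

### The job

The parts of the optical cell stand stacked on the low steel lab jack. Take the stack apart from the top, one part at a time, and lay each part upright and flat in the recess of the grey tray that fits its shape and size, setting it down without dropping it. Leave the small brown glass bottle standing where it is.

Things in the scene. Friction and masses are not known exactly. Their poses are not given: they have to be found in the camera images.
- stopper: top of the stack: white plastic upright cylinder, 28 mm diameter, 32 mm high, about 45 g. Origin: centre of its underside; z is its axis, up.
- window_block: second from the top: pale blue-grey square acrylic block, 38 x 38 mm, 30 mm high, about 55 g. Origin: centre of its underside; x and y along its sides, z up.
- flange_disc: third from the top: black plastic disc, 56 mm diameter, 30 mm high, about 105 g. Origin: centre of its underside; z is its axis, up.
- base_block: bottom of the stack, resting on the jack: square aluminium block, 64 x 64 mm, 36 mm high, about 380 g. Origin: centre of its underside; x and y along its sides, z up.
- tray_small_round: fixed grey tray, 52 mm diameter outside, with a round recess 40 mm in diameter; recess floor 4 mm above the bench, rim 6 mm wide, rim top 10 mm above the bench (so the recess is 6 mm deep). Origin: centre of the tray's underside, on the bench; z up. Fits the white stopper.
- tray_small_square: fixed grey tray, 62 x 62 mm outside, with a square recess 50 x 50 mm; recess floor 4 mm above the bench, rim 6 mm wide, rim top 10 mm above the bench (so the recess is 6 mm deep). Origin: centre of the tray's underside, on the bench; z up. x and y along its sides. Fits the small square block.
- tray_large_round: fixed grey tray, 80 mm diameter outside, with a round recess 68 mm in diameter; recess floor 4 mm above the bench, rim 6 mm wide, rim top 10 mm above the bench (so the recess is 6 mm deep). Origin: centre of the tray's underside, on the bench; z up. Fits the black disc.
- tray_large_square: fixed grey tray, 88 x 88 mm outside, with a square recess 76 x 76 mm; recess floor 4 mm above the bench, rim 6 mm wide, rim top 10 mm above the bench (so the recess is 6 mm deep). Origin: centre of the tray's underside, on the bench; z up. x and y along its sides. Fits the aluminium block.
- jack: fixed low steel lab jack under the stack: top plate 120 mm (x) by 100 mm (y), its top 50 mm above the bench; a black knob stands out 28 mm from its -x side, below the top. Origin: centre of its underside, on the bench. The whole stack reaches 178 mm above the bench. The parts are stacked loosely, a few mm off-centre and turned at will.
- bottle: loose small brown glass bottle, 40 mm diameter, 72 mm high, standing on the bench among the trays; to be left alone. Origin: centre of its underside. The other small things standing among the trays are at most 80 mm high, 60 mm wide, and are not part of the job, nor are the flat notebook and the screwdriver near the robot; beyond x = 0.8 and beyond |y| = 0.5 stands equipment up to 200 mm high.
Mind the look-alikes: they are no part of the job. Leave any green or purple look-alike of the tray_large_round alone.

How it is judged:
By the outcome, as a careful person would: the job done as asked, in the order asked, and still so for the second after the job is handed in, with the robot touching nothing.
It also fails if it takes over 128 s, if anything falls off the work surface, if the arm or the gripper's body presses on something with over 40 N, if the wrist force passes 120 N, or if a joint passes its speed limit or range.

## Working session

There is one attempt and no reset: what is moved stays moved. The work goes in short steps, Python scripts to look and compute and a tool call to move; the robot and the scene stay as the last step left them, time stands still between calls to the robot, and variables do not carry over. Pictures are saved under pics/ and viewed, at most 16 in all, crops included, and the job is handed in when it is done.

Besides the shell and the picture viewer there is one more tool, called after ">>>" as a command line: name --argument value ..., lists and objects as JSON in quotes. drive_tool: Moves the arm, as the interface text tells. Shift numbers are shares of 0.1 m and turn numbers shares of 90 degrees, none past 1 either way. Its arguments: {"type":"object","properties":{"targets":{"type":"array","items":{"type":"object","properties":{"dx":{"type":"number","minimum":-1,"maximum":1},"dy":{"type":"number","minimum":-1,"maximum":1},"dz":{"type":"number","minimum":-1,"maximum":1},"yaw":{"type":"number","minimum":-1,"maximum":1},"fingers":{"type":"number"}}}},"squeeze":{"type":"number"}},"required":["targets"]}

```bash
mkdir -p pics
python3 - <<'E'
from workcell import readout, grab_frame, camera_info, bot
import cv2, numpy as np
np.set_printoptions(precision=4,suppress=True)
s=readout.observe(); print(s['clock'],s['position'],s['tool_rot'],s['grip_width'],bot.pinch_z)
for n in ['scene','top','wrist']:
    cv2.imwrite(f'pics/{n}0.png',grab_frame(n)); c=camera_info(n); print(n,c)
E
```

```text
0.0 [ 0.1508 -0.6062  0.2307] [-3.1405  0.      0.2438] 0.08531657232880013 0.0187
scene {'fx': 377.3743672134156, 'fy': 377.3743672134156, 'cx': 316.03604209139417, 'cy': 199.96435523395107, 'T': array([[ 0.7739, -0.3623,  0.5195,  1.051 ],
       [ 0.633 ,  0.4697, -0.6154, -0.5873],
       [-0.0211,  0.805 ,  0.5928,  0.6623],
       [ 0.    ,  0.    ,  0.    ,  1.    ]])}
top {'fx': 473.807725131208, 'fy': 473.807725131208, 'cx': 322.7576598810953, 'cy': 195.55546314064338, 'T': array([[ 0.0024,  0.9984, -0.0562,  0.4865],
       [-1.    ,  0.0022, -0.0034,  0.0108],
       [-0.0032,  0.0562,  0.9984,  1.4588],
       [ 0.    ,  0.    ,  0.    ,  1.    ]])}
wrist {'fx': 298.3024163212215, 'fy': 298.3024163212215, 'cx': 319.7951553999099, 'cy': 201.104310189714, 'hand_eye': array([[-0.    ,  0.9661,  0.2582,  0.0641],
       [ 1.    , -0.0003,  0.0011, -0.0006],
       [ 0.0012,  0.2582, -0.9661, -0.1428],
       [ 0.    ,  0.    ,  0.    ,  1.    ]])}
```

View pics/top0.png

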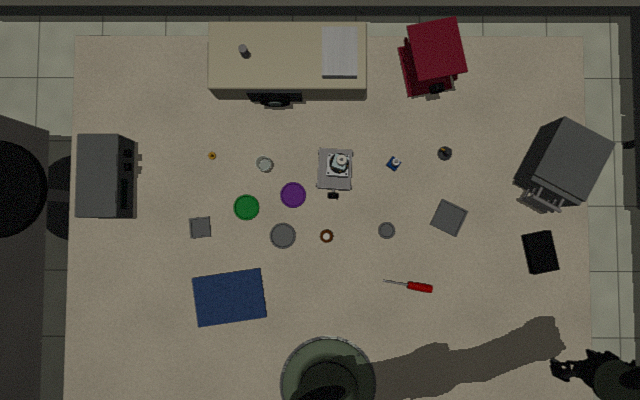

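View pics/scene0.png

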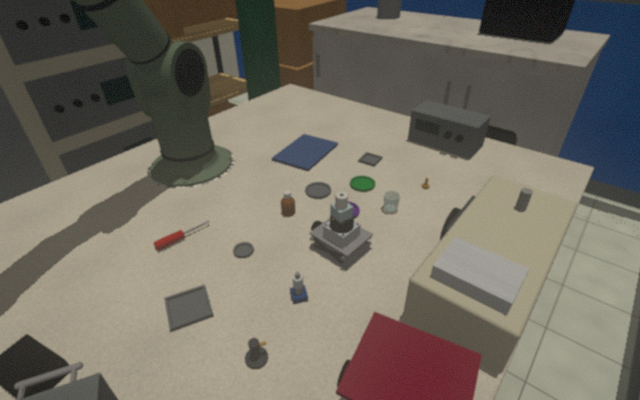

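Top view: stack at (338,165), small square tray (200,227), large round grey tray (283,236), bottle (326,236), small round tray (387,230), large square tray (449,218). The green and purple discs are decoys. The scene view agrees with this. I'll measure the trays next.

```bash
cat > h.py <<'E'
from workcell import readout, grab_frame, camera_info, bot
import cv2, numpy as np
from scipy.spatial.transform import Rotation as R
np.set_printoptions(precision=4,suppress=True)
def cam(n,s=None):
    c=camera_info(n)
    if n=='wrist':
        T=np.eye(4);T[:3,:3]=R.from_euler('xyz',s['tool_rot']).as_matrix();T[:3,3]=s['position'];T=T@c['hand_eye']
    else:T=c['T']
    return c,T
def ray(px,z,ct):
    c,T=ct;px=np.atleast_2d(px).astype(float)
    d=np.c_[(px[:,0]-c['cx'])/c['fx'],-(px[:,1]-c['cy'])/c['fy'],-np.ones(len(px))]@T[:3,:3].T
    return T[:3,3]+d*((z-T[2,3])/d[:,2])[:,None]
def proj(p,ct):
    c,T=ct;q=(np.atleast_2d(p)-T[:3,3])@T[:3,:3]
    return np.c_[c['cx']-c['fx']*q[:,0]/q[:,2],c['cy']+c['fy']*q[:,1]/q[:,2]]
E
python3 - <<'E'
from h import *
im=cv2.imread('pics/top0.png');ct=cam('top')
hsv=cv2.cvtColor(im,cv2.COLOR_BGR2HSV)
bl=cv2.GaussianBlur(im,(3,3),0)
for n,(u,v) in dict(sq_s=(200,227),rd_l=(283,236),rd_s=(387,230),sq_l=(449,218)).items():
    r=24;w=bl[v-r:v+r,u-r:u+r].astype(int)
    bgd=np.median(w.reshape(-1,3)[np.r_[0:48*4]],0)
    # grey tray: warm bench has R-B large
    m=((w[...,2]-w[...,0])<(bgd[2]-bgd[0])*.5).astype(np.uint8)
    k,l,st,ce=cv2.connectedComponentsWithStats(m); i=1+np.argmax(st[1:,4])
    cn=cv2.findContours((l==i).astype(np.uint8),0,2)[0][0].reshape(-1,2)+[u-r,v-r]
    P=ray(cn,.010,ct)[:,:2]
    rect=cv2.minAreaRect((P*1000).astype(np.float32));
    print(n,bgd,'area c',ray(ce[i]+[u-r,v-r],.008,ct)[0],rect, 'circ',cv2.minEnclosingCircle((P*1000).astype(np.float32)))
big=cv2.hconcat([cv2.resize(im[v-30:v+30,u-30:u+30],(400,400),interpolation=cv2.INTER_CUBIC) for u,v in [(338,165),(449,218)]])
cv2.imwrite('pics/crop1.png',big)
E
```

```text
sq_s [109.  125.5 133. ] area c [0.4712 0.392  0.008 ] ((470.94598388671875, 391.17327880859375), (62.10112380981445, 63.559356689453125), 6.244727611541748) circ ((471.42425537109375, 391.109375), 41.029823303222656)
rd_l [108.  123.  130.5] area c [0.4463 0.1388 0.008 ] ((445.8520812988281, 138.18919372558594), (75.98845672607422, 76.32658386230469), 0.14554905891418457) circ ((446.3994445800781, 138.8375701904297), 39.46153259277344)
rd_s [107. 123. 129.] area c [ 0.4633 -0.1788  0.008 ] ((463.3231506347656, -178.8955078125), (45.7234001159668, 48.7433967590332), 89.75365447998047) circ ((463.75537109375, -178.7041778564453), 25.190370559692383)
sq_l [110. 126. 133.] area c [ 0.5022 -0.3694  0.008 ] ((502.2945861816406, -368.96807861328125), (89.1180648803711, 87.82412719726562), 63.449459075927734) circ ((502.16192626953125, -368.6728210449219), 59.58333206176758)
```

View pics/crop1.png

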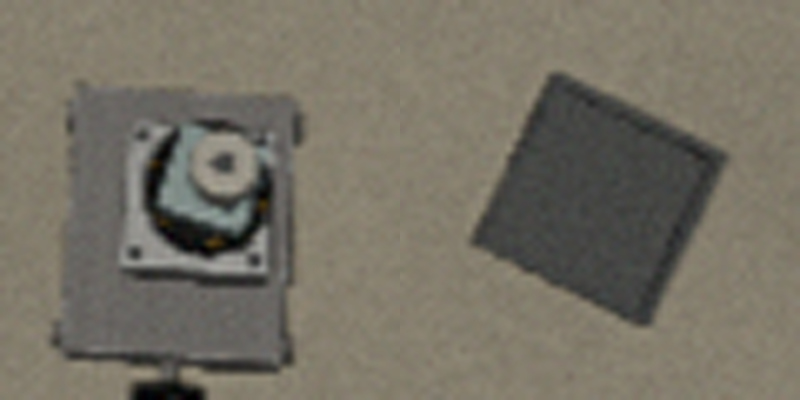

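The crop shows the stopper centre at about (341.3,159.8) in the top image, and the large square tray as clean. All tray sizes match the values given. Next I'll rise and move over the stack.

```bash
cat >> h.py <<'E'
def plan(x,y,z,yaw=None,s=None,ret=0):
    """prints total shift (units of 0.1 m, current tool axes) to bring TCP to x,y,z, and yaw (units of 90 deg) mod 180"""
    s=s or readout.observe();M=R.from_euler('xyz',s['tool_rot']).as_matrix()
    d=M.T@(np.array([x,y,z])-s['position'])/.1
    t=None
    if yaw is not None:
        cur=np.arctan2(M[1,0],M[0,0]);t=-((yaw-cur+np.pi/2)%np.pi-np.pi/2)/(np.pi/2)
    print('shift',d.round(3),'yaw',t,'q7',s['qpos'][6].round(2) if hasattr(s['qpos'][6],'round') else s['qpos'][6])
E
python3 - <<'E'
from h import *
p=ray([341.3,159.8],.178,cam('top'))[0];print(p)
plan(p[0],p[1],.30,0)
E
```

```text
[ 0.6561 -0.035   0.178 ]
shift [ 6.282 -4.325 -0.688] yaw 0.15520015728140826 q7 -0.11
```

>>> drive_tool --targets '[{"dz": -0.35}, {"dz": -0.35}, {"dx": 0.37, "dy": -0.254}, {"dx": 0.37, "dy": -0.254}, {"dx": 0.37, "dy": -0.254}, {"dx": 0.37, "dy": -0.254}, {"dx": 0.37, "dy": -0.254}, {"dx": 0.37, "dy": -0.254}, {"dx": 0.37, "dy": -0.254}, {"dx": 0.37, "dy": -0.254}, {"dx": 0.37, "dy": -0.254}, {"dx": 0.37, "dy": -0.254}, {"dx": 0.37, "dy": -0.254}, {"dx": 0.37, "dy": -0.254}, {"dx": 0.37, "dy": -0.254}, {"dx": 0.37, "dy": -0.254}, {"dx": 0.37, "dy": -0.254}, {"dx": 0.37, "dy": -0.254}, {"dx": 0.37, "dy": -0.254}, {"yaw": 0.08}]'

```text
invalid input
```

>>> drive_tool --targets '[{"yaw": 0.075}, {}]'

```text
invalid input
```

Run:
```python
from h import *
s=readout.observe();im=grab_frame('wrist');cv2.imwrite('pics/w1.png',im)
print(s['clock'],s['position'],s['tool_rot'],s['force'])
```

```text
0.15 [ 0.1508 -0.6063  0.2309] [-3.1408  0.0001  0.2438] [ 0.7091 -0.2566  0.5887]
```

View pics/w1.png

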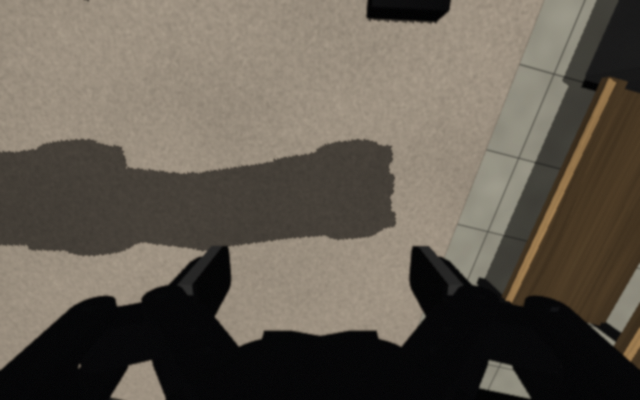

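The view shows the fingertips at about (228,250) and (412,250) over bare bench. The arm didn't move, because each row evidently needs all five fields.

>>> drive_tool --targets '[{"dx": 0, "dy": 0, "dz": -0.35, "yaw": 0, "fingers": 0}, {"dx": 0, "dy": 0, "dz": -0.35, "yaw": 0, "fingers": 0}, {"dx": 0.37, "dy": -0.254, "dz": 0, "yaw": 0, "fingers": 0}, {"dx": 0.37, "dy": -0.254, "dz": 0, "yaw": 0, "fingers": 0}, {"dx": 0.37, "dy": -0.254, "dz": 0, "yaw": 0, "fingers": 0}, {"dx": 0.37, "dy": -0.254, "dz": 0, "yaw": 0, "fingers": 0}, {"dx": 0.37, "dy": -0.254, "dz": 0, "yaw": 0, "fingers": 0}, {"dx": 0.37, "dy": -0.254, "dz": 0, "yaw": 0, "fingers": 0}, {"dx": 0.37, "dy": -0.254, "dz": 0, "yaw": 0, "fingers": 0}, {"dx": 0.37, "dy": -0.254, "dz": 0, "yaw": 0, "fingers": 0}, {"dx": 0.37, "dy": -0.254, "dz": 0, "yaw": 0, "fingers": 0}, {"dx": 0.37, "dy": -0.254, "dz": 0, "yaw": 0, "fingers": 0}, {"dx": 0.37, "dy": -0.254, "dz": 0, "yaw": 0, "fingers": 0}, {"dx": 0.37, "dy": -0.254, "dz": 0, "yaw": 0, "fingers": 0}, {"dx": 0.37, "dy": -0.254, "dz": 0, "yaw": 0, "fingers": 0}, {"dx": 0.37, "dy": -0.254, "dz": 0, "yaw": 0, "fingers": 0}, {"dx": 0.37, "dy": -0.254, "dz": 0, "yaw": 0, "fingers": 0}, {"dx": 0.37, "dy": -0.254, "dz": 0, "yaw": 0, "fingers": 0}, {"dx": 0, "dy": 0, "dz": 0, "yaw": 0.08, "fingers": 0}, {"dx": 0, "dy": 0, "dz": 0, "yaw": 0.075, "fingers": 0}]'

```text
clock: 2.2
position: [0.6276, -0.0678, 0.3005]
tool_rot: [-3.141, 0.001, -0.002]
force: [-0.9, -1.2, 0.2]
grip_width: 0.0855
finger_force: 0.0
```

Run:
```python
from h import *
s=readout.observe();im=grab_frame('wrist');cv2.imwrite('pics/w2.png',im)
print(s['clock'],s['position'],s['tool_rot'],s['force'])
plan(.656,-.035,.30,0)
```

```text
2.2 [ 0.6276 -0.0678  0.3005] [-3.141   0.0011 -0.0024] [-0.8558 -1.1801  0.1925]
shift [ 0.282 -0.339  0.008] yaw -0.007116557738894553 q7 -1.66
```

View pics/w2.png

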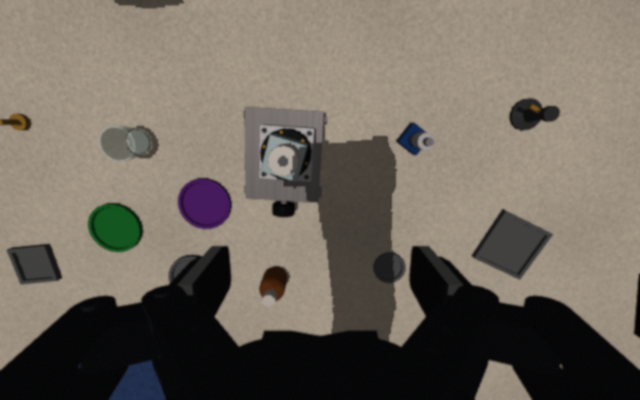

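The wrist view shows the stopper top centre at about (284,160), jack around (285,155), small round tray (389,267), large square tray (512,243) and small square tray (35,263).

Run:
```python
from h import *
im=cv2.imread('pics/w2.png')
s=readout.observe();ct=cam('wrist',s)
print(ray([284,160.5],.178,ct),ray([[389,267],[512,243],[35,263]],.008,ct))
c=cv2.resize(im[100:210,235:335],None,fx=6,fy=6,interpolation=cv2.INTER_CUBIC)[:600];cv2.imwrite('pics/w2c.png',c)
g=cv2.cvtColor(cv2.GaussianBlur(im,(3,3),0),cv2.COLOR_BGR2GRAY)[130:190,255:315]
print(proj([[.656,-.035,.178]],ct))
```

```text
[[ 0.6579 -0.0365  0.178 ]] [[ 0.4637 -0.1771  0.008 ]
 [ 0.5032 -0.368   0.008 ]
 [ 0.4767  0.3907  0.008 ]]
[[282.4552 162.6493]]
```

View pics/w2c.png

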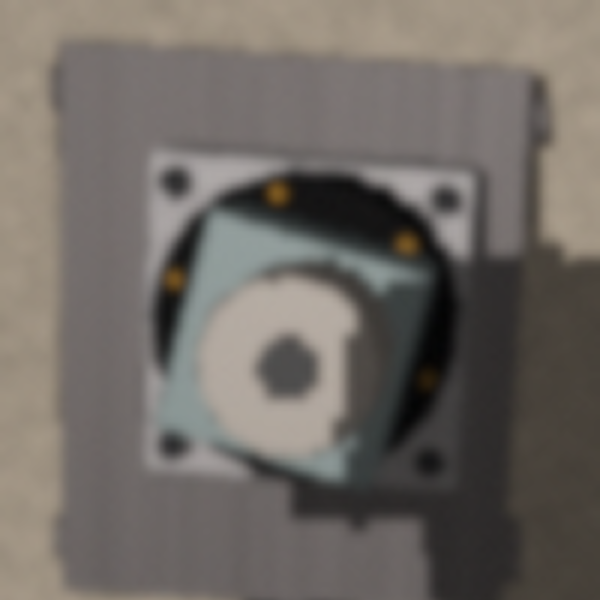

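Run:
```python
from h import *
plan(.6566,-.0353,.155,0)
```

```text
shift [ 0.289 -0.336  1.458] yaw -0.007116557738894553 q7 -1.66
```

>>> drive_tool --squeeze 30 --targets '[{"dx": 0.145, "dy": -0.168, "dz": 0, "yaw": 0, "fingers": 0}, {"dx": 0.145, "dy": -0.168, "dz": 0, "yaw": 0, "fingers": 0}, {"dx": 0, "dy": 0, "dz": 0.4, "yaw": 0, "fingers": 0}, {"dx": 0, "dy": 0, "dz": 0.4, "yaw": 0, "fingers": 0}, {"dx": 0, "dy": 0, "dz": 0.2, "yaw": 0, "fingers": 0}, {"dx": 0, "dy": 0, "dz": 0, "yaw": 0, "fingers": 0}]'

```text
clock: 2.85
position: [0.6547, -0.0359, 0.1984]
tool_rot: [-3.142, 0.005, 0.002]
force: [0.3, -0.1, -0.5]
grip_width: 0.0855
finger_force: 0.0
```

Run:
```python
from h import *
plan(.6566,-.0353,.155,0)
```

```text
shift [ 0.021 -0.005  0.434] yaw 0.001483221571004929 q7 -1.73
```

>>> drive_tool --squeeze 30 --targets '[{"dx": 0.01, "dy": 0, "dz": 0.2, "yaw": 0, "fingers": 0}, {"dx": 0, "dy": 0, "dz": 0.2, "yaw": 0, "fingers": 0}, {"dx": 0, "dy": 0, "dz": 0.04, "yaw": 0, "fingers": 0}, {"dx": 0, "dy": 0, "dz": 0, "yaw": 0, "fingers": 0.4}, {"dx": 0, "dy": 0, "dz": 0, "yaw": 0, "fingers": 0.55}, {"dx": 0, "dy": 0, "dz": 0, "yaw": 0, "fingers": 0.7}, {"dx": 0, "dy": 0, "dz": 0, "yaw": 0, "fingers": 0.8}, {"dx": 0, "dy": 0, "dz": 0, "yaw": 0, "fingers": 0.9}, {"dx": 0, "dy": 0, "dz": 0, "yaw": 0, "fingers": 1}, {"dx": 0, "dy": 0, "dz": 0, "yaw": 0, "fingers": 1}]'

```text
clock: 3.85
position: [0.6577, -0.0354, 0.1581]
tool_rot: [-3.141, -0.001, 0.0]
force: [-1.3, 1.0, 8.0]
grip_width: 0.027
finger_force: 30.0
```

>>> drive_tool --squeeze 30 --targets '[{"dx": 0, "dy": 0, "dz": -0.05, "yaw": 0, "fingers": 1}, {"dx": 0, "dy": 0, "dz": -0.15, "yaw": 0, "fingers": 1}, {"dx": 0, "dy": 0, "dz": -0.25, "yaw": 0, "fingers": 1}, {"dx": 0, "dy": 0, "dz": -0.15, "yaw": 0, "fingers": 1}, {"dx": -0.1, "dy": 0.07, "dz": 0, "yaw": 0, "fingers": 1}, {"dx": -0.25, "dy": 0.19, "dz": 0, "yaw": 0, "fingers": 1}, {"dx": -0.35, "dy": 0.26, "dz": 0, "yaw": 0, "fingers": 1}, {"dx": -0.35, "dy": 0.26, "dz": 0, "yaw": 0, "fingers": 1}, {"dx": -0.35, "dy": 0.26, "dz": 0, "yaw": 0, "fingers": 1}, {"dx": -0.3, "dy": 0.21, "dz": 0, "yaw": 0, "fingers": 1}, {"dx": -0.2, "dy": 0.15, "dz": 0, "yaw": 0, "fingers": 1}, {"dx": 0, "dy": 0, "dz": 0, "yaw": 0, "fingers": 1}]'

```text
clock: 5.05
position: [0.464, -0.1783, 0.2173]
tool_rot: [3.14, 0.001, -0.004]
force: [0.2, 0.2, 0.1]
grip_width: 0.027
finger_force: 29.6
```

Run:
```python
from h import *
plan(.4643,-.178,.016,0)
```

```text
shift [ 0.005 -0.005  2.013] yaw -0.002497963868267084 q7 -1.43
```

>>> drive_tool --squeeze 30 --targets '[{"dx": 0, "dy": 0, "dz": 0.2, "yaw": 0, "fingers": 1}, {"dx": 0, "dy": 0, "dz": 0.4, "yaw": 0, "fingers": 1}, {"dx": 0, "dy": 0, "dz": 0.4, "yaw": 0, "fingers": 1}, {"dx": 0, "dy": 0, "dz": 0.4, "yaw": 0, "fingers": 1}, {"dx": 0, "dy": 0, "dz": 0.3, "yaw": 0, "fingers": 1}, {"dx": 0, "dy": 0, "dz": 0.15, "yaw": 0, "fingers": 1}, {"dx": 0, "dy": 0, "dz": 0.05, "yaw": 0, "fingers": 1}, {"dx": 0, "dy": 0, "dz": 0, "yaw": 0, "fingers": 1}, {"dx": 0, "dy": 0, "dz": 0, "yaw": 0, "fingers": 1}]'

```text
clock: 5.95
position: [0.4678, -0.1757, 0.0281]
tool_rot: [3.141, -0.001, 0.0]
force: [0.0, 0.2, -0.7]
grip_width: 0.0268
finger_force: 29.6
```

Run:
```python
from h import *
plan(.4643,-.178,.016,0)
s=readout.observe();im=grab_frame('wrist');print(proj([.4635,-.178,.01],cam('wrist',s)))
cv2.imwrite('pics/w3.png',im)
```

```text
shift [-0.035  0.023  0.121] yaw 0.00019412121866885755 q7 -1.54
[[324.5864 242.9887]]
```

View pics/w3.png

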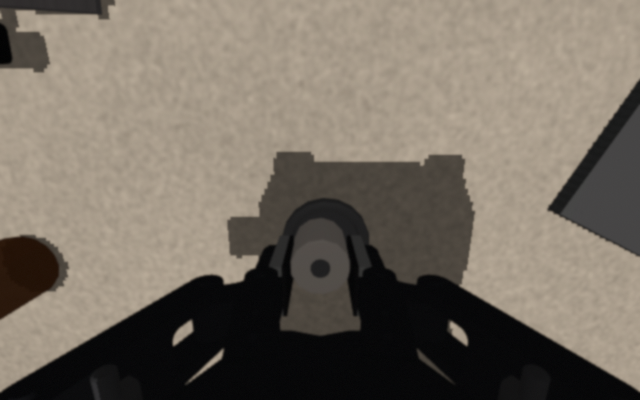

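The view shows the stopper held at (320,268), with the tray's far rim apex at (326,198) and its centre near u=326, which agrees with the projection. I'll correct x and y, then lower.

>>> drive_tool --squeeze 30 --targets '[{"dx": -0.035, "dy": 0.023, "dz": 0, "yaw": 0, "fingers": 1}, {"dx": 0, "dy": 0, "dz": 0, "yaw": 0, "fingers": 1}, {"dx": 0, "dy": 0, "dz": 0.04, "yaw": 0, "fingers": 1}, {"dx": 0, "dy": 0, "dz": 0.04, "yaw": 0, "fingers": 1}, {"dx": 0, "dy": 0, "dz": 0, "yaw": 0, "fingers": 1}, {"dx": 0, "dy": 0, "dz": 0, "yaw": 0, "fingers": 1}]'

```text
clock: 6.6
position: [0.4637, -0.1779, 0.0191]
tool_rot: [-3.141, 0.0, 0.0]
force: [-0.2, -0.3, -0.7]
grip_width: 0.027
finger_force: 29.6
```

>>> drive_tool --squeeze 30 --targets '[{"dx": 0, "dy": 0, "dz": 0.01, "yaw": 0, "fingers": 1}, {"dx": 0, "dy": 0, "dz": 0.01, "yaw": 0, "fingers": 1}, {"dx": 0, "dy": 0, "dz": 0, "yaw": 0, "fingers": 1}, {"dx": 0, "dy": 0, "dz": 0, "yaw": 0, "fingers": 1}]'

```text
clock: 7.0
position: [0.4638, -0.178, 0.0173]
tool_rot: [-3.142, 0.0, 0.0]
force: [0.4, 0.0, -0.9]
grip_width: 0.0266
finger_force: 29.6
```

>>> drive_tool --targets '[{"dx": 0, "dy": 0, "dz": 0.01, "yaw": 0, "fingers": 1}, {"dx": 0, "dy": 0, "dz": 0, "yaw": 0, "fingers": 1}, {"dx": 0, "dy": 0, "dz": 0, "yaw": 0, "fingers": 1}]'

```text
clock: 7.3
position: [0.4637, -0.178, 0.0163]
tool_rot: [-3.142, 0.0, 0.0]
force: [0.4, 0.8, -0.2]
grip_width: 0.0268
finger_force: 29.6
```

>>> drive_tool --targets '[{"dx": 0, "dy": 0, "dz": 0.007, "yaw": 0, "fingers": 1}, {"dx": 0, "dy": 0, "dz": 0, "yaw": 0, "fingers": 1}, {"dx": 0, "dy": 0, "dz": 0, "yaw": 0, "fingers": 1}]'

```text
clock: 7.6
position: [0.4639, -0.178, 0.016]
tool_rot: [3.141, -0.0, 0.0]
force: [-2.9, 2.5, 12.9]
grip_width: 0.027
finger_force: 30.9
```

>>> drive_tool --targets '[{"dx": 0, "dy": 0, "dz": 0.007, "yaw": 0, "fingers": 1}, {"dx": 0, "dy": 0, "dz": 0, "yaw": 0, "fingers": 1}, {"dx": 0, "dy": 0, "dz": 0, "yaw": 0, "fingers": 1}]'

```text
clock: 7.9
position: [0.464, -0.1779, 0.0157]
tool_rot: [3.141, -0.001, 0.0]
force: [-3.7, 2.5, 22.5]
grip_width: 0.027
finger_force: 32.0
```

>>> drive_tool --targets '[{"dx": 0, "dy": 0, "dz": -0.01, "yaw": 0, "fingers": 0.6}, {"dx": 0, "dy": 0, "dz": 0, "yaw": 0, "fingers": 0.5}, {"dx": 0, "dy": 0, "dz": 0, "yaw": 0, "fingers": 0.4}, {"dx": 0, "dy": 0, "dz": 0, "yaw": 0, "fingers": 0.4}, {"dx": 0, "dy": 0, "dz": -0.1, "yaw": 0, "fingers": 0.3}, {"dx": 0, "dy": 0, "dz": -0.3, "yaw": 0, "fingers": 0}, {"dx": 0, "dy": 0, "dz": -0.4, "yaw": 0, "fingers": 0}, {"dx": 0, "dy": 0, "dz": -0.4, "yaw": 0, "fingers": 0}, {"dx": 0, "dy": 0, "dz": -0.4, "yaw": 0, "fingers": 0}, {"dx": 0, "dy": 0, "dz": -0.4, "yaw": 0, "fingers": 0}, {"dx": 0, "dy": 0, "dz": -0.35, "yaw": 0, "fingers": 0}, {"dx": 0.32, "dy": -0.24, "dz": 0, "yaw": 0, "fingers": 0}, {"dx": 0.32, "dy": -0.24, "dz": 0, "yaw": 0, "fingers": 0}, {"dx": 0.32, "dy": -0.24, "dz": 0, "yaw": 0, "fingers": 0}, {"dx": 0.32, "dy": -0.24, "dz": 0, "yaw": 0, "fingers": 0}, {"dx": 0.32, "dy": -0.24, "dz": 0, "yaw": 0, "fingers": 0}, {"dx": 0.3, "dy": -0.23, "dz": 0, "yaw": 0, "fingers": 0}, {"dx": 0, "dy": 0, "dz": 0, "yaw": 0, "fingers": 0}, {"dx": 0, "dy": 0, "dz": 0, "yaw": 0, "fingers": 0}]'

```text
clock: 9.8
position: [0.6535, -0.0344, 0.2509]
tool_rot: [-3.141, 0.001, 0.001]
force: [-1.3, -0.3, 0.1]
grip_width: 0.0855
finger_force: 0.0
```

Run:
```python
from h import *
s=readout.observe();im=grab_frame('wrist');t=grab_frame('top');cv2.imwrite('pics/t4.png',t);cv2.imwrite('pics/w4.png',im)
print(s['clock'],s['position'],s['tool_rot'])
a=cv2.resize(im[60:260,200:440],None,fx=2.5,fy=2.5,interpolation=cv2.INTER_CUBIC)
b=cv2.resize(t[205:255,365:410],(200,222),interpolation=cv2.INTER_CUBIC)
o=np.zeros((500,800,3),np.uint8);o[:,:600]=a;o[:222,600:]=b;cv2.imwrite('pics/v4.png',o)
```

```text
9.8 [ 0.6535 -0.0344  0.2509] [-3.1414  0.0007  0.0015]
```

View pics/v4.png

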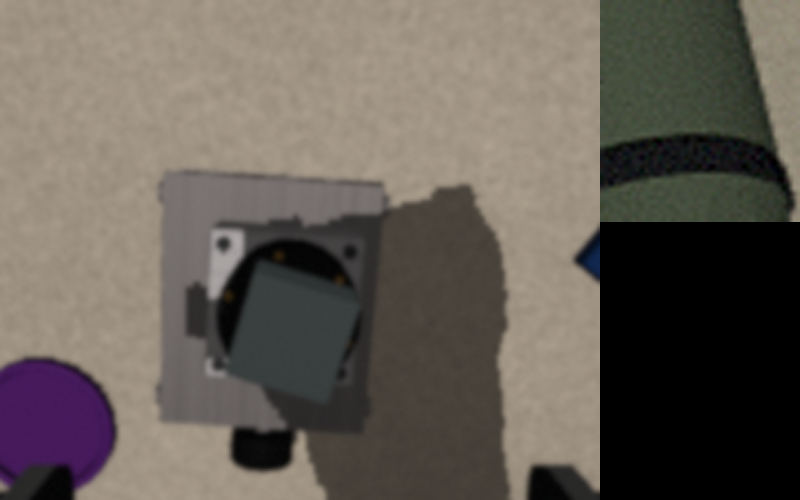

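The wrist crop shows the window block top, with corners at about (257,265), (361,295), (329,403) and (228,371) in crop pixels, turned by about 16 degrees. The top view of the small tray is hidden by the arm.

Run:
```python
from h import *
s=readout.observe();ct=cam('wrist',s);im=cv2.imread('pics/w4.png')
hsv=cv2.cvtColor(im,cv2.COLOR_BGR2HSV)
for p in [(317,190),(309,168),(325,172),(305,140),(300,205),(270,120),(345,190)]: print(p,im[p[1],p[0]])
for C in [[(257,277),(360,308),(329,403),(228,371)],[(257,263),(361,293),(329,403),(228,371)]]:
    P=ray(np.array(C)/2.5+[200,60],.146,ct)[:,:2]
    e=np.roll(P,-1,0)-P;print(P.mean(0),np.linalg.norm(e,axis=1),np.degrees(np.arctan2(e[:,1],e[:,0]))%90)
```

```text
(317, 190) [63 63 58]
(309, 168) [51 51 46]
(325, 172) [50 50 46]
(305, 140) [112 113 120]
(300, 205) [62 62 57]
(270, 120) [132 148 160]
(345, 190) [41 41 44]
[ 0.6549 -0.0333] [0.0363 0.0354 0.037  0.0345] [73.027  73.3061 71.5661 72.176 ]
[ 0.6574 -0.0333] [0.0364 0.0405 0.037  0.039 ] [73.7708 75.0877 71.5661 74.1911]
```

Run:
```python
from h import *
s=readout.observe();ct=cam('wrist',s);im=cv2.GaussianBlur(cv2.imread('pics/w4.png'),(3,3),0).astype(int)
for th in (54,57):
    m=((im[...,0]-im[...,2]>=2)&(im[...,1]>=th)&(im[...,1]<110)).astype(np.uint8); m[:155]=0;m[230:]=0;m[:,:285]=0;m[:,350:]=0
    m=cv2.morphologyEx(m,cv2.MORPH_OPEN,np.ones((3,3)))
    cn=max(cv2.findContours(m,0,2)[0],key=cv2.contourArea).reshape(-1,2)
    P=ray(cn,.146,ct)[:,:2];r=cv2.minAreaRect((P*1000).astype(np.float32));print(r)
plan(r[0][0]/1000,r[0][1]/1000,.16,np.radians(-16.5))
```

```text
((656.22998046875, -32.35626220703125), (37.36216735839844, 38.367549896240234), 72.47314453125)
((656.1112060546875, -32.082603454589844), (37.1003532409668, 36.990875244140625), 72.87923431396484)
shift [ 0.03  -0.038  0.913] yaw 0.1829600691339768 q7 -1.74
```

>>> drive_tool --targets '[{"dx": 0.03, "dy": -0.02, "dz": 0.1, "yaw": -0.09, "fingers": 0}, {"dx": 0, "dy": 0, "dz": 0.1, "yaw": -0.09, "fingers": 0}, {"dx": 0, "dy": 0, "dz": 0.1, "yaw": -0.09, "fingers": 0}, {"dx": 0, "dy": 0, "dz": 0.1, "yaw": -0.09, "fingers": 0}, {"dx": 0, "dy": 0, "dz": 0.1, "yaw": -0.09, "fingers": 0}, {"dx": 0, "dy": 0, "dz": 0.1, "yaw": -0.09, "fingers": 0}, {"dx": 0, "dy": 0, "dz": 0, "yaw": -0.09, "fingers": 0}, {"dx": 0, "dy": 0, "dz": 0, "yaw": -0.09, "fingers": 0}, {"dx": 0, "dy": 0, "dz": 0, "yaw": -0.09, "fingers": 0}, {"dx": 0, "dy": 0, "dz": 0, "yaw": 0, "fingers": 0}, {"dx": 0, "dy": 0, "dz": 0, "yaw": 0, "fingers": 0}]'

```text
clock: 11.0
position: [0.6564, -0.0339, 0.1913]
tool_rot: [3.141, 0.0, 1.267]
force: [0.4, -0.3, 0.0]
grip_width: 0.0855
finger_force: 0.0
```

Run:
```python
from h import *
plan(.656,-.033,.124,np.radians(72.7))
```

```text
shift [ 0.007 -0.007  0.673] yaw -0.0010439065632756686 q7 -0.64
```

>>> drive_tool --targets '[{"dx": 0.007, "dy": -0.007, "dz": 0.3, "yaw": 0, "fingers": 0}, {"dx": 0, "dy": 0, "dz": 0.3, "yaw": 0, "fingers": 0}, {"dx": 0, "dy": 0, "dz": 0.07, "yaw": 0, "fingers": 0}, {"dx": 0, "dy": 0, "dz": 0, "yaw": 0, "fingers": 0.2}, {"dx": 0, "dy": 0, "dz": 0, "yaw": 0, "fingers": 0.35}, {"dx": 0, "dy": 0, "dz": 0, "yaw": 0, "fingers": 0.45}, {"dx": 0, "dy": 0, "dz": 0, "yaw": 0, "fingers": 0.55}, {"dx": 0, "dy": 0, "dz": 0, "yaw": 0, "fingers": 0.65}, {"dx": 0, "dy": 0, "dz": 0, "yaw": 0, "fingers": 0.8}, {"dx": 0, "dy": 0, "dz": 0, "yaw": 0, "fingers": 1}, {"dx": 0, "dy": 0, "dz": 0, "yaw": 0, "fingers": 1}]'

```text
clock: 12.1
position: [0.6568, -0.0321, 0.1251]
tool_rot: [3.14, -0.0, 1.272]
force: [-1.9, 0.4, 7.7]
grip_width: 0.0373
finger_force: 29.9
```

>>> drive_tool --targets '[{"dx": 0, "dy": 0, "dz": -0.05, "yaw": 0, "fingers": 1}, {"dx": 0, "dy": 0, "dz": -0.2, "yaw": 0, "fingers": 1}, {"dx": 0, "dy": 0, "dz": -0.4, "yaw": 0, "fingers": 1}, {"dx": 0, "dy": 0, "dz": -0.3, "yaw": 0, "fingers": 1}, {"dx": 0.15, "dy": -0.13, "dz": 0, "yaw": 0, "fingers": 1}, {"dx": 0.29, "dy": -0.25, "dz": 0, "yaw": 0, "fingers": 1}, {"dx": 0.29, "dy": -0.25, "dz": 0, "yaw": 0, "fingers": 1}, {"dx": 0.29, "dy": -0.25, "dz": 0, "yaw": 0, "fingers": 1}, {"dx": 0.29, "dy": -0.25, "dz": 0, "yaw": 0, "fingers": 1}, {"dx": 0.29, "dy": -0.25, "dz": 0, "yaw": 0, "fingers": 1}, {"dx": 0.29, "dy": -0.25, "dz": 0, "yaw": 0, "fingers": 1}, {"dx": 0.29, "dy": -0.25, "dz": 0, "yaw": 0, "fingers": 1}, {"dx": 0.29, "dy": -0.25, "dz": 0, "yaw": 0, "fingers": 1}, {"dx": 0.29, "dy": -0.25, "dz": 0, "yaw": 0, "fingers": 1}, {"dx": 0.29, "dy": -0.25, "dz": 0, "yaw": 0, "fingers": 1}, {"dx": 0.29, "dy": -0.25, "dz": 0, "yaw": 0, "fingers": 1}, {"dx": 0.16, "dy": -0.14, "dz": 0, "yaw": 0, "fingers": 1}, {"dx": 0, "dy": 0, "dz": 0, "yaw": -0.09, "fingers": 1}, {"dx": 0, "dy": 0, "dz": 0, "yaw": -0.09, "fingers": 1}, {"dx": 0, "dy": 0, "dz": 0, "yaw": -0.08, "fingers": 1}]'

```text
clock: 14.1
position: [0.4703, 0.3914, 0.2195]
tool_rot: [3.141, -0.0, 1.687]
force: [-0.1, -0.7, -0.5]
grip_width: 0.0375
finger_force: 30.6
```

Run:
```python
from h import *
s=readout.observe();print(s['position'],s['tool_rot'],s['grip_width'])
plan(.4715,.391,.04,np.radians(96.2))
im=grab_frame('wrist');t=grab_frame('top');cv2.imwrite('pics/w5.png',im);cv2.imwrite('pics/t5.png',t)
print(proj([.4715,.391,.01],cam('wrist',s)))
b=cv2.resize(t[210:250,367:407],(240,240),interpolation=cv2.INTER_CUBIC)
o=np.zeros((400,800,3),np.uint8);o[:,:560]=im[:,40:600];o[:240,560:]=b;cv2.imwrite('pics/v5.png',o)
```

```text
[0.4703 0.3914 0.2195] [ 3.1411 -0.0001  1.6871] 0.03747609614948439
shift [-0.006  0.01   1.795] yaw 0.005174202420978068 q7 -1.04
[[321.6544 178.903 ]]
```

View pics/v5.png

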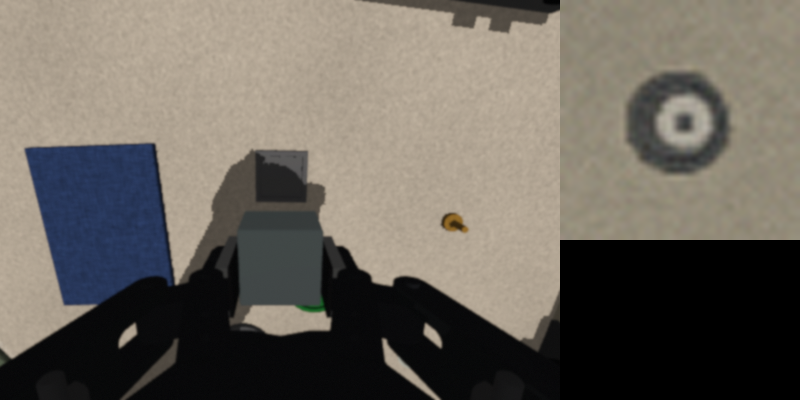

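The view shows the tray at u 295–348, v 151–202, square to the tool, and the projected centre is about 1–2 mm off. The top view shows the stopper inside its round recess.

>>> drive_tool --targets '[{"dx": 0, "dy": 0.01, "dz": 0.2, "yaw": 0, "fingers": 1}, {"dx": 0, "dy": 0, "dz": 0.4, "yaw": 0, "fingers": 1}, {"dx": 0, "dy": 0, "dz": 0.4, "yaw": 0, "fingers": 1}, {"dx": 0, "dy": 0, "dz": 0.4, "yaw": 0, "fingers": 1}, {"dx": 0, "dy": 0, "dz": 0.3, "yaw": 0, "fingers": 1}, {"dx": 0, "dy": 0, "dz": 0.12, "yaw": 0, "fingers": 1}, {"dx": 0, "dy": 0, "dz": 0, "yaw": 0, "fingers": 1}, {"dx": 0, "dy": 0, "dz": 0, "yaw": 0, "fingers": 1}]'

```text
clock: 15.0
position: [0.4719, 0.3919, 0.0384]
tool_rot: [3.14, -0.001, 1.68]
force: [-0.0, 0.7, -0.5]
grip_width: 0.0375
finger_force: 30.6
```

Run:
```python
from h import *
plan(.4715,.392,.0131,np.radians(96.2))
```

```text
shift [ 0.001 -0.005  0.253] yaw 0.0004086102762167074 q7 -1.19
```

>>> drive_tool --targets '[{"dx": 0, "dy": -0.005, "dz": 0.1, "yaw": 0, "fingers": 1}, {"dx": 0, "dy": 0, "dz": 0.08, "yaw": 0, "fingers": 1}, {"dx": 0, "dy": 0, "dz": 0.04, "yaw": 0, "fingers": 1}, {"dx": 0, "dy": 0, "dz": 0.01, "yaw": 0, "fingers": 1}, {"dx": 0, "dy": 0, "dz": 0, "yaw": 0, "fingers": 1}, {"dx": 0, "dy": 0, "dz": 0, "yaw": 0, "fingers": 1}]'

```text
clock: 15.6
position: [0.471, 0.3914, 0.0141]
tool_rot: [3.141, -0.0, 1.681]
force: [0.8, 0.1, -0.4]
grip_width: 0.0375
finger_force: 30.6
```

>>> drive_tool --targets '[{"dx": 0, "dy": 0, "dz": 0.01, "yaw": 0, "fingers": 1}, {"dx": 0, "dy": 0, "dz": 0, "yaw": 0, "fingers": 1}, {"dx": 0, "dy": 0, "dz": 0, "yaw": 0, "fingers": 1}]'

```text
clock: 15.9
position: [0.4711, 0.3914, 0.0132]
tool_rot: [3.141, -0.0, 1.681]
force: [-0.1, -0.1, 2.7]
grip_width: 0.0373
finger_force: 31.0
```

>>> drive_tool --targets '[{"dx": 0, "dy": 0, "dz": 0.003, "yaw": 0, "fingers": 0.8}, {"dx": 0, "dy": 0, "dz": 0, "yaw": 0, "fingers": 0.45}, {"dx": 0, "dy": 0, "dz": 0, "yaw": 0, "fingers": 0.35}, {"dx": 0, "dy": 0, "dz": 0, "yaw": 0, "fingers": 0.3}, {"dx": 0, "dy": 0, "dz": -0.1, "yaw": 0, "fingers": 0.2}, {"dx": 0, "dy": 0, "dz": -0.3, "yaw": 0, "fingers": 0}, {"dx": 0, "dy": 0, "dz": -0.45, "yaw": 0, "fingers": 0}, {"dx": 0, "dy": 0, "dz": -0.45, "yaw": 0, "fingers": 0}, {"dx": 0, "dy": 0, "dz": -0.45, "yaw": 0, "fingers": 0}, {"dx": 0, "dy": 0, "dz": -0.35, "yaw": 0, "fingers": 0}]'

```text
clock: 16.9
position: [0.4708, 0.3915, 0.2262]
tool_rot: [3.14, -0.001, 1.681]
force: [-0.3, 0.3, -0.2]
grip_width: 0.0854
finger_force: 0.0
```

Run:
```python
from h import *
s=readout.observe();print(s['position'],s['tool_rot'])
im=grab_frame('wrist');cv2.imwrite('pics/w6.png',im)
print(proj([[.4715,.391,.01],[.4715,.391,.034]],cam('wrist',s)))
plan(.656,-.035,.22)
cv2.imwrite('pics/v6.png',cv2.resize(im[100:340,200:440],(480,480),interpolation=cv2.INTER_CUBIC))
```

```text
[0.4708 0.3915 0.2262] [ 3.14   -0.0013  1.6814]
[[320.9835 178.1308]
 [321.1089 181.9526]]
shift [-4.458  1.357  0.1  ] yaw None q7 -1.04
```

View pics/v6.png

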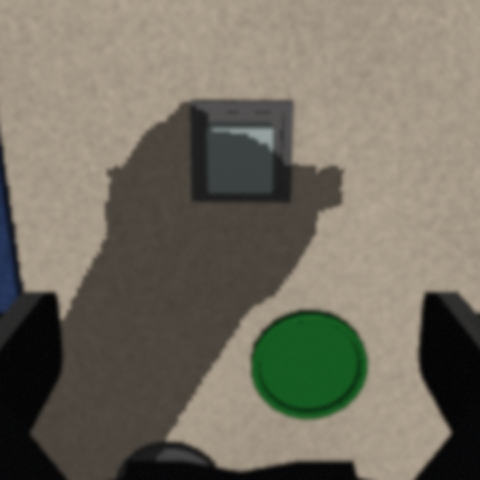

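The block (crop 207–274, 126–195) sits square inside its tray (191–293, 100–202). Back to the stack.

>>> drive_tool --targets '[{"dx": -0.2, "dy": 0.06, "dz": 0, "yaw": 0, "fingers": 0}, {"dx": -0.37, "dy": 0.113, "dz": 0, "yaw": 0, "fingers": 0}, {"dx": -0.37, "dy": 0.113, "dz": 0, "yaw": 0, "fingers": 0}, {"dx": -0.37, "dy": 0.113, "dz": 0, "yaw": 0, "fingers": 0}, {"dx": -0.37, "dy": 0.113, "dz": 0, "yaw": 0, "fingers": 0}, {"dx": -0.37, "dy": 0.113, "dz": 0, "yaw": 0, "fingers": 0}, {"dx": -0.37, "dy": 0.113, "dz": 0, "yaw": 0, "fingers": 0}, {"dx": -0.37, "dy": 0.113, "dz": 0, "yaw": 0, "fingers": 0}, {"dx": -0.37, "dy": 0.113, "dz": 0, "yaw": 0, "fingers": 0}, {"dx": -0.37, "dy": 0.113, "dz": 0, "yaw": 0, "fingers": 0}, {"dx": -0.37, "dy": 0.113, "dz": 0, "yaw": 0, "fingers": 0}, {"dx": -0.37, "dy": 0.113, "dz": 0, "yaw": 0, "fingers": 0}, {"dx": -0.18, "dy": 0.055, "dz": 0, "yaw": 0, "fingers": 0}, {"dx": 0, "dy": 0, "dz": 0, "yaw": 0, "fingers": 0}, {"dx": 0, "dy": 0, "dz": 0, "yaw": 0, "fingers": 0}]'

```text
clock: 18.45
position: [0.6545, -0.0353, 0.2229]
tool_rot: [-3.142, -0.001, 1.681]
force: [-0.1, 1.0, 0.3]
grip_width: 0.0854
finger_force: 0.0
```

Run:
```python
from h import *
s=readout.observe();print(s['position'],s['tool_rot'])
ct=cam('wrist',s)
im=grab_frame('wrist');cv2.imwrite('pics/w7.png',im)
print(proj([[.656,-.035,.116]],ct))
g=cv2.GaussianBlur(im,(3,3),0).max(2)
for th in (35,45,55):
  m=(g<th).astype(np.uint8);m[320:]=0
  k,l,st,ce=cv2.connectedComponentsWithStats(m)
  for i in range(1,k):
    if st[i,4]>1500: print(th,st[i],ce[i],ray(ce[i],.116,ct))
cv2.imwrite('pics/v7.png',cv2.resize(im[80:280,200:440],None,fx=2.5,fy=2.5,interpolation=cv2.INTER_CUBIC))
```

```text
[ 0.6545 -0.0353  0.2229] [-3.1415 -0.0008  1.6814]
[[322.9719 200.1443]]
35 [ 515    0  105   98 7780] [562.4847  44.8731] [[0.8233 0.1064 0.116 ]]
35 [ 289  160   68   64 3106] [323.8983 191.2788] [[ 0.6559 -0.0271  0.116 ]]
35 [  58  246  172   74 5302] [167.1877 295.2746] [[ 0.5201 -0.1436  0.116 ]]
35 [ 411  248  170   72 4857] [472.5022 297.9837] [[ 0.8078 -0.1147  0.116 ]]
45 [ 514    0  116   99 8763] [566.5573  44.7852] [[0.8263 0.1068 0.116 ]]
45 [ 289  159   69   65 3256] [323.8738 191.4542] [[ 0.6559 -0.0272  0.116 ]]
45 [  57  246  174   74 5685] [167.9768 293.6021] [[ 0.5209 -0.1417  0.116 ]]
45 [ 410  247  171   73 5082] [471.6647 297.0362] [[ 0.8068 -0.1138  0.116 ]]
55 [ 514    0  118  100 9207] [567.4989  45.2746] [[0.8272 0.1066 0.116 ]]
55 [ 288  159   78   65 3512] [325.1219 191.8986] [[ 0.657  -0.0275  0.116 ]]
55 [  57  245  174   75 6197] [169.3063 291.7654] [[ 0.5222 -0.1396  0.116 ]]
55 [ 410  247  172   73 5494] [470.0064 295.3169] [[ 0.8048 -0.1121  0.116 ]]
```

View pics/v7.png

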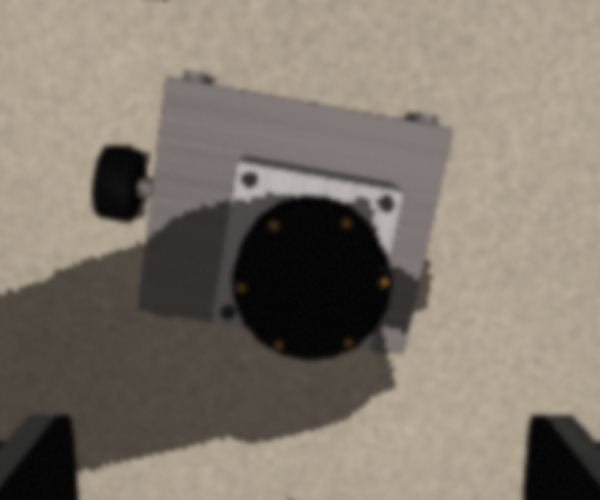

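Run:
```python
from h import *
s=readout.observe();ct=cam('wrist',s)
print(ray([[324,223.5],[289,193],[356.7,193],[324.8,193.9]],.116,ct), ray([324,160],.086,ct))
plan(.6565,-.0295,.10)
```

```text
[[ 0.6593 -0.0554  0.116 ]
 [ 0.6262 -0.0313  0.116 ]
 [ 0.6841 -0.0248  0.116 ]
 [ 0.6569 -0.0286  0.116 ]] [[ 0.6537 -0.0034  0.086 ]]
shift [0.048 0.025 1.23 ] yaw None q7 -0.27
```

>>> drive_tool --squeeze 35 --targets '[{"dx": 0.06, "dy": 0.02, "dz": 0.2, "yaw": 0, "fingers": 0}, {"dx": 0, "dy": 0, "dz": 0.35, "yaw": 0, "fingers": 0}, {"dx": 0, "dy": 0, "dz": 0.35, "yaw": 0, "fingers": 0}, {"dx": 0, "dy": 0, "dz": 0.2, "yaw": 0, "fingers": 0}, {"dx": 0, "dy": 0, "dz": 0, "yaw": 0, "fingers": 0}, {"dx": 0, "dy": 0, "dz": 0, "yaw": 0, "fingers": 0}]'

```text
clock: 19.1
position: [0.6563, -0.0287, 0.1136]
tool_rot: [3.141, -0.0, 1.682]
force: [-0.3, 1.0, 0.1]
grip_width: 0.085
finger_force: 0.0
```

Run:
```python
from h import *
plan(.6558,-.0284,.0908)
```

```text
shift [ 0.003 -0.005  0.228] yaw None q7 -0.34
```

>>> drive_tool --squeeze 35 --targets '[{"dx": 0.003, "dy": -0.005, "dz": 0.15, "yaw": 0, "fingers": 0}, {"dx": 0, "dy": 0, "dz": 0.08, "yaw": 0, "fingers": 0}, {"dx": 0, "dy": 0, "dz": 0, "yaw": 0, "fingers": 0.15}, {"dx": 0, "dy": 0, "dz": 0, "yaw": 0, "fingers": 0.25}, {"dx": 0, "dy": 0, "dz": 0, "yaw": 0, "fingers": 0.3}, {"dx": 0, "dy": 0, "dz": 0, "yaw": 0, "fingers": 0.35}, {"dx": 0, "dy": 0, "dz": 0, "yaw": 0, "fingers": 0.5}, {"dx": 0, "dy": 0, "dz": 0, "yaw": 0, "fingers": 0.8}, {"dx": 0, "dy": 0, "dz": 0, "yaw": 0, "fingers": 1}, {"dx": 0, "dy": 0, "dz": 0, "yaw": 0, "fingers": 1}]'

```text
clock: 20.1
position: [0.6562, -0.0296, 0.0905]
tool_rot: [3.14, 0.0, 1.681]
force: [-0.4, 0.6, 6.8]
grip_width: 0.0549
finger_force: 35.9
```

>>> drive_tool --targets '[{"dx": 0, "dy": 0, "dz": -0.05, "yaw": 0, "fingers": 1}, {"dx": 0, "dy": 0, "dz": -0.15, "yaw": 0, "fingers": 1}, {"dx": 0, "dy": 0, "dz": -0.4, "yaw": 0, "fingers": 1}, {"dx": 0, "dy": 0, "dz": -0.4, "yaw": 0, "fingers": 1}, {"dx": 0.1, "dy": -0.1, "dz": 0, "yaw": 0, "fingers": 1}, {"dx": 0.24, "dy": -0.24, "dz": 0, "yaw": 0, "fingers": 1}, {"dx": 0.24, "dy": -0.24, "dz": 0, "yaw": 0, "fingers": 1}, {"dx": 0.24, "dy": -0.24, "dz": 0, "yaw": 0, "fingers": 1}, {"dx": 0.24, "dy": -0.24, "dz": 0, "yaw": 0, "fingers": 1}, {"dx": 0.24, "dy": -0.24, "dz": 0, "yaw": 0, "fingers": 1}, {"dx": 0.24, "dy": -0.24, "dz": 0, "yaw": 0, "fingers": 1}, {"dx": 0.24, "dy": -0.24, "dz": 0, "yaw": 0, "fingers": 1}, {"dx": 0.11, "dy": -0.12, "dz": 0, "yaw": 0, "fingers": 1}, {"dx": 0, "dy": 0, "dz": 0, "yaw": 0, "fingers": 1}, {"dx": 0, "dy": 0, "dz": 0, "yaw": 0, "fingers": 1}]'

```text
clock: 21.6
position: [0.4467, 0.137, 0.1902]
tool_rot: [3.141, 0.0, 1.681]
force: [0.3, -1.5, -1.1]
grip_width: 0.0546
finger_force: 37.8
```

Run:
```python
from h import *
s=readout.observe();print(s['position'],s['tool_rot'],s['grip_width'],s['finger_force'])
plan(.446,.1375,.04)
im=grab_frame('wrist');cv2.imwrite('pics/w8.png',im)
print(proj([[.446,.1385,.01],[.446,.1785,.01]],cam('wrist',s)))
```

```text
[0.4467 0.137  0.1902] [3.1405 0.0004 1.681 ] 0.05461303742816865 37.78477728366852
shift [ 0.006 -0.008  1.502] yaw None q7 -0.69
[[320.2826 181.8727]
 [324.4199 145.2709]]
```

View pics/w8.png

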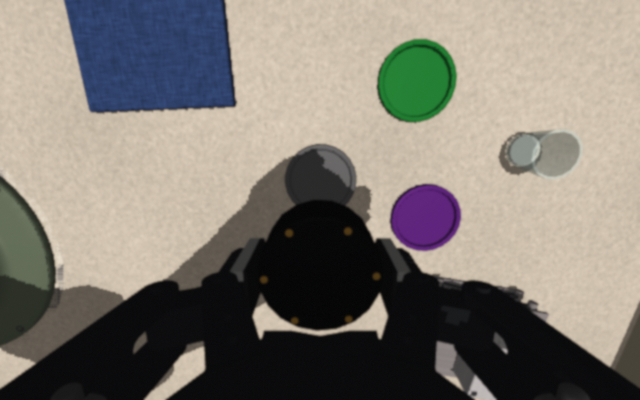

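The tray spans u 285–356 with its apex at v≈143. The projection gives (320,182) and apex 145, so the position is good.

>>> drive_tool --targets '[{"dx": 0.01, "dy": -0.005, "dz": 0.2, "yaw": 0, "fingers": 1}, {"dx": 0, "dy": 0, "dz": 0.4, "yaw": 0, "fingers": 1}, {"dx": 0, "dy": 0, "dz": 0.4, "yaw": 0, "fingers": 1}, {"dx": 0, "dy": 0, "dz": 0.35, "yaw": 0, "fingers": 1}, {"dx": 0, "dy": 0, "dz": 0.2, "yaw": 0, "fingers": 1}, {"dx": 0, "dy": 0, "dz": 0, "yaw": 0, "fingers": 1}, {"dx": 0, "dy": 0, "dz": 0, "yaw": 0, "fingers": 1}]'

```text
clock: 22.35
position: [0.4459, 0.1381, 0.0349]
tool_rot: [-3.141, 0.0, 1.68]
force: [0.7, 0.1, -0.8]
grip_width: 0.0549
finger_force: 37.8
```

Run:
```python
from h import *
plan(.446,.1385,.0085)
```

```text
shift [0.004 0.001 0.264] yaw None q7 -0.97
```

>>> drive_tool --targets '[{"dx": 0, "dy": 0, "dz": 0.1, "yaw": 0, "fingers": 1}, {"dx": 0, "dy": 0, "dz": 0.08, "yaw": 0, "fingers": 1}, {"dx": 0, "dy": 0, "dz": 0.05, "yaw": 0, "fingers": 1}, {"dx": 0, "dy": 0, "dz": 0.02, "yaw": 0, "fingers": 1}, {"dx": 0, "dy": 0, "dz": 0, "yaw": 0, "fingers": 1}, {"dx": 0, "dy": 0, "dz": 0, "yaw": 0, "fingers": 1}]'

```text
clock: 22.95
position: [0.4455, 0.1383, 0.0098]
tool_rot: [3.141, -0.0, 1.681]
force: [-0.5, -0.2, -1.5]
grip_width: 0.0545
finger_force: 37.8
```

>>> drive_tool --targets '[{"dx": 0, "dy": 0, "dz": 0.01, "yaw": 0, "fingers": 1}, {"dx": 0, "dy": 0, "dz": 0, "yaw": 0, "fingers": 1}, {"dx": 0, "dy": 0, "dz": 0, "yaw": 0, "fingers": 1}]'

```text
clock: 23.25
position: [0.4455, 0.1382, 0.0087]
tool_rot: [3.141, -0.0, 1.681]
force: [0.8, 0.0, -1.8]
grip_width: 0.0548
finger_force: 37.8
```

>>> drive_tool --targets '[{"dx": 0, "dy": 0, "dz": 0.006, "yaw": 0, "fingers": 1}, {"dx": 0, "dy": 0, "dz": 0, "yaw": 0, "fingers": 1}, {"dx": 0, "dy": 0, "dz": 0, "yaw": 0, "fingers": 1}]'

```text
clock: 23.55
position: [0.4455, 0.1382, 0.0084]
tool_rot: [3.141, 0.0, 1.681]
force: [-3.6, -1.8, 11.9]
grip_width: 0.0551
finger_force: 39.2
```

>>> drive_tool --targets '[{"dx": 0, "dy": 0, "dz": 0.004, "yaw": 0, "fingers": 1}, {"dx": 0, "dy": 0, "dz": 0, "yaw": 0, "fingers": 1}, {"dx": 0, "dy": 0, "dz": 0, "yaw": 0, "fingers": 1}]'

```text
clock: 23.85
position: [0.4455, 0.1383, 0.0084]
tool_rot: [3.141, 0.0, 1.681]
force: [-5.6, -2.4, 24.6]
grip_width: 0.0549
finger_force: 40.4
```

>>> drive_tool --targets '[{"dx": 0, "dy": 0, "dz": -0.01, "yaw": 0, "fingers": 0.3}, {"dx": 0, "dy": 0, "dz": 0, "yaw": 0, "fingers": 0.15}, {"dx": 0, "dy": 0, "dz": 0, "yaw": 0, "fingers": 0.05}, {"dx": 0, "dy": 0, "dz": 0, "yaw": 0, "fingers": 0}, {"dx": 0, "dy": 0, "dz": -0.1, "yaw": 0, "fingers": 0}, {"dx": 0, "dy": 0, "dz": -0.3, "yaw": 0, "fingers": 0}, {"dx": 0, "dy": 0, "dz": -0.4, "yaw": 0, "fingers": 0}, {"dx": 0, "dy": 0, "dz": -0.4, "yaw": 0, "fingers": 0}, {"dx": 0, "dy": 0, "dz": -0.4, "yaw": 0, "fingers": 0}, {"dx": 0, "dy": 0, "dz": -0.2, "yaw": 0, "fingers": 0}]'

```text
clock: 24.85
position: [0.4458, 0.1386, 0.1921]
tool_rot: [3.139, -0.0, 1.681]
force: [0.9, -1.0, 0.0]
grip_width: 0.0855
finger_force: 0.0
```

Run:
```python
from h import *
s=readout.observe();print(s['position'],s['tool_rot'],s['grip_width'])
im=grab_frame('wrist');cv2.imwrite('pics/w9.png',im)
```

```text
[0.4458 0.1386 0.1921] [ 3.1388 -0.0004  1.6814] 0.08546217796133809
```

>>> drive_tool --targets '[{"dx": -0.15, "dy": 0.15, "dz": 0, "yaw": 0, "fingers": 0}, {"dx": -0.3, "dy": 0.3, "dz": 0, "yaw": 0, "fingers": 0}, {"dx": -0.3, "dy": 0.3, "dz": 0, "yaw": 0, "fingers": 0}, {"dx": -0.3, "dy": 0.3, "dz": 0, "yaw": 0, "fingers": 0}, {"dx": -0.3, "dy": 0.3, "dz": 0, "yaw": 0, "fingers": 0}, {"dx": -0.3, "dy": 0.3, "dz": 0, "yaw": 0, "fingers": 0}, {"dx": -0.25, "dy": 0.26, "dz": 0, "yaw": 0, "fingers": 0}, {"dx": 0, "dy": 0, "dz": 0, "yaw": 0, "fingers": 0}, {"dx": 0, "dy": 0, "dz": 0, "yaw": 0, "fingers": 0}]'

```text
clock: 25.8
position: [0.6558, -0.0296, 0.1884]
tool_rot: [-3.141, -0.001, 1.681]
force: [-0.2, 0.8, -0.4]
grip_width: 0.0853
finger_force: 0.0
```

Run:
```python
from h import *
s=readout.observe();print(s['position'],s['tool_rot'],s['grip_width'])
im=grab_frame('wrist');cv2.imwrite('pics/w10.png',im)
a=cv2.resize(cv2.imread('pics/w9.png')[100:300,220:420],(400,400));b=cv2.resize(im[80:280,220:420],(400,400),interpolation=cv2.INTER_CUBIC)
cv2.imwrite('pics/v10.png',cv2.hconcat([a,b]))
```

```text
[ 0.6558 -0.0296  0.1884] [-3.1408 -0.0011  1.6806] 0.08532818471436826
```

View pics/v10.png

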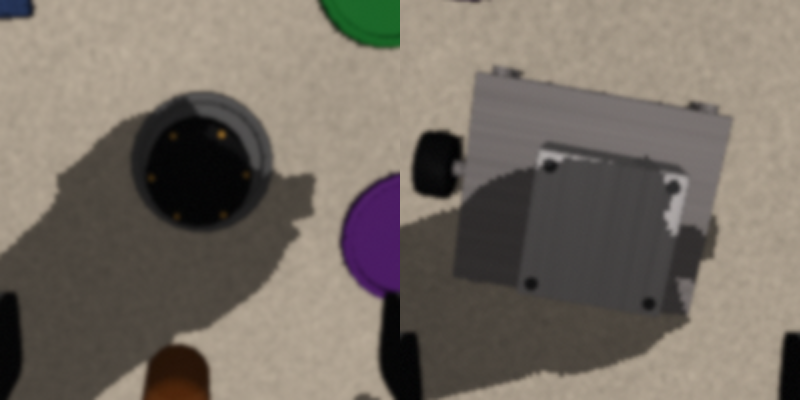

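The disc is inside its tray and the bottle hasn't moved. The base block top has screw dots at (150,166), (273,187), (249,303) and (131,284) in the right-hand crop.

Run:
```python
from h import *
s=readout.observe();ct=cam('wrist',s)
for C in [[(150,166),(273,187),(249,303),(131,284)],[(137,152),(288,173),(259,313),(118,292)]]:
    P=ray(np.array(C)/2+[220,80],.086,ct)[:,:2];e=np.roll(P,-1,0)-P
    print(P.mean(0),np.linalg.norm(e,axis=1),np.degrees(np.arctan2(e[:,1],e[:,0]))%90)
```

```text
[ 0.6544 -0.0261] [0.0517 0.052  0.0521 0.0521] [86.6306 86.5296 86.6804 86.0314]
[ 0.6542 -0.0253] [0.0627 0.0627 0.0624 0.0615] [88.4555 86.806  87.3579 87.0812]
```

>>> drive_tool --squeeze 60 --targets '[{"dx": 0.038, "dy": -0.01, "dz": 0.1, "yaw": 0.054, "fingers": 0}, {"dx": 0, "dy": 0, "dz": 0.2, "yaw": 0.054, "fingers": 0}, {"dx": 0, "dy": 0, "dz": 0.3, "yaw": 0, "fingers": 0}, {"dx": 0, "dy": 0, "dz": 0.3, "yaw": 0, "fingers": 0}, {"dx": 0, "dy": 0, "dz": 0.15, "yaw": 0, "fingers": 0}, {"dx": 0, "dy": 0, "dz": 0, "yaw": 0, "fingers": 0}, {"dx": 0, "dy": 0, "dz": 0, "yaw": 0, "fingers": 0}]'

```text
clock: 26.55
position: [0.6551, -0.0254, 0.0848]
tool_rot: [3.141, -0.0, 1.512]
force: [0.4, 0.7, 0.0]
grip_width: 0.0854
finger_force: 0.0
```

Run:
```python
from h import *
plan(.6544,-.0259,.053,np.radians(86.6))
```

```text
shift [-0.005 -0.007  0.318] yaw 0.0002951159559256225 q7 -0.52
```

>>> drive_tool --squeeze 60 --targets '[{"dx": -0.005, "dy": -0.007, "dz": 0.15, "yaw": 0, "fingers": 0}, {"dx": 0, "dy": 0, "dz": 0.12, "yaw": 0, "fingers": 0}, {"dx": 0, "dy": 0, "dz": 0.04, "yaw": 0, "fingers": 0}, {"dx": 0, "dy": 0, "dz": 0, "yaw": 0, "fingers": 0.1}, {"dx": 0, "dy": 0, "dz": 0, "yaw": 0, "fingers": 0.2}, {"dx": 0, "dy": 0, "dz": 0, "yaw": 0, "fingers": 0.25}, {"dx": 0, "dy": 0, "dz": 0, "yaw": 0, "fingers": 0.4}, {"dx": 0, "dy": 0, "dz": 0, "yaw": 0, "fingers": 0.7}, {"dx": 0, "dy": 0, "dz": 0, "yaw": 0, "fingers": 1}, {"dx": 0, "dy": 0, "dz": 0, "yaw": 0, "fingers": 1}]'

```text
clock: 27.55
position: [0.6548, -0.0263, 0.0536]
tool_rot: [3.14, -0.0, 1.511]
force: [0.9, 0.2, 5.8]
grip_width: 0.0632
finger_force: 67.0
```

>>> drive_tool --targets '[{"dx": 0, "dy": 0, "dz": -0.05, "yaw": 0, "fingers": 1}, {"dx": 0, "dy": 0, "dz": -0.15, "yaw": 0, "fingers": 1}, {"dx": 0, "dy": 0, "dz": -0.4, "yaw": 0, "fingers": 1}, {"dx": 0, "dy": 0, "dz": -0.4, "yaw": 0, "fingers": 1}, {"dx": 0, "dy": 0, "dz": -0.2, "yaw": 0, "fingers": 1}, {"dx": -0.16, "dy": -0.06, "dz": 0, "yaw": 0, "fingers": 1}, {"dx": -0.35, "dy": -0.13, "dz": 0, "yaw": 0, "fingers": 1}, {"dx": -0.35, "dy": -0.13, "dz": 0, "yaw": 0, "fingers": 1}, {"dx": -0.35, "dy": -0.13, "dz": 0, "yaw": 0, "fingers": 1}, {"dx": -0.35, "dy": -0.13, "dz": 0, "yaw": 0, "fingers": 1}, {"dx": -0.35, "dy": -0.13, "dz": 0, "yaw": 0, "fingers": 1}, {"dx": -0.35, "dy": -0.13, "dz": 0, "yaw": 0, "fingers": 1}, {"dx": -0.35, "dy": -0.13, "dz": 0, "yaw": 0, "fingers": 1}, {"dx": -0.35, "dy": -0.13, "dz": 0, "yaw": 0, "fingers": 1}, {"dx": -0.35, "dy": -0.13, "dz": 0, "yaw": 0, "fingers": 1}, {"dx": -0.2, "dy": -0.08, "dz": 0, "yaw": 0, "fingers": 1}, {"dx": 0, "dy": 0, "dz": 0, "yaw": 0.09, "fingers": 1}, {"dx": 0, "dy": 0, "dz": 0, "yaw": 0.09, "fingers": 1}, {"dx": 0, "dy": 0, "dz": 0, "yaw": 0.078, "fingers": 1}, {"dx": 0, "dy": 0, "dz": 0, "yaw": 0, "fingers": 1}]'

```text
clock: 29.55
position: [0.5017, -0.3691, 0.1727]
tool_rot: [-3.141, 0.0, 1.104]
force: [0.1, 0.2, -3.4]
grip_width: 0.0627
finger_force: 68.3
```

Run:
```python
from h import *
s=readout.observe();print(s['position'],s['tool_rot'],s['grip_width'])
plan(.5025,-.3687,.04,np.radians(63.45))
im=grab_frame('wrist');cv2.imwrite('pics/w11.png',im)
a=np.radians(63.45);u=np.array([np.cos(a),np.sin(a),0])*.044;v=np.array([-u[1],u[0],0]);c=np.array([.5025,-.3687,.01])
print(proj([c+u+v,c+u-v,c-u+v,c-u-v],cam('wrist',s)))
```

```text
[ 0.5017 -0.3691  0.1727] [-3.1409  0.0005  1.1037] 0.06269100347597276
shift [0.008 0.006 1.327] yaw -0.002349173173691377 q7 -0.23
[[278.0539 142.4683]
 [365.4308 142.1438]
 [281.288  225.0526]
 [362.5246 224.7919]]
```

View pics/w11.png

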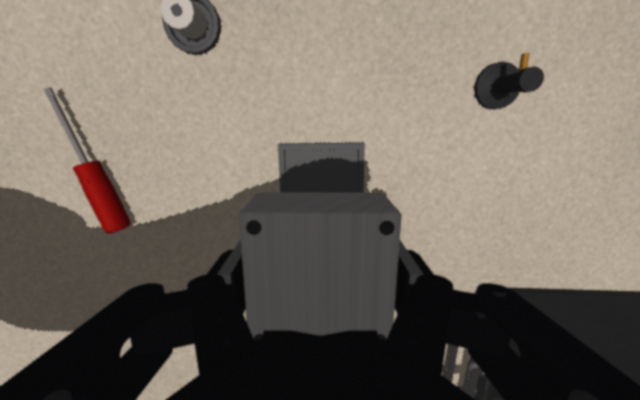

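The tray's far edge runs from (279,143) to (364,143), matching the projection within 1 px and aligned with the block. Lowering now.

>>> drive_tool --targets '[{"dx": 0.008, "dy": 0.006, "dz": 0.2, "yaw": 0, "fingers": 1}, {"dx": 0, "dy": 0, "dz": 0.4, "yaw": 0, "fingers": 1}, {"dx": 0, "dy": 0, "dz": 0.4, "yaw": 0, "fingers": 1}, {"dx": 0, "dy": 0, "dz": 0.25, "yaw": 0, "fingers": 1}, {"dx": 0, "dy": 0, "dz": 0.05, "yaw": 0, "fingers": 1}, {"dx": 0, "dy": 0, "dz": 0, "yaw": 0, "fingers": 1}, {"dx": 0, "dy": 0, "dz": 0, "yaw": 0, "fingers": 1}]'

```text
clock: 30.3
position: [0.504, -0.369, 0.0441]
tool_rot: [3.14, 0.0, 1.107]
force: [0.6, 0.3, -3.1]
grip_width: 0.0631
finger_force: 68.1
```

Run:
```python
from h import *
plan(.5025,-.3687,.0076,np.radians(63.45))
```

```text
shift [-0.004 -0.015  0.365] yaw -0.0001401657868138065 q7 -0.32
```

>>> drive_tool --targets '[{"dx": -0.004, "dy": -0.015, "dz": 0.1, "yaw": 0, "fingers": 1}, {"dx": 0, "dy": 0, "dz": 0.1, "yaw": 0, "fingers": 1}, {"dx": 0, "dy": 0, "dz": 0.08, "yaw": 0, "fingers": 1}, {"dx": 0, "dy": 0, "dz": 0.04, "yaw": 0, "fingers": 1}, {"dx": 0, "dy": 0, "dz": 0.02, "yaw": 0, "fingers": 1}, {"dx": 0, "dy": 0, "dz": 0, "yaw": 0, "fingers": 1}, {"dx": 0, "dy": 0, "dz": 0, "yaw": 0, "fingers": 1}]'

```text
clock: 31.0
position: [0.5019, -0.3683, 0.0088]
tool_rot: [3.141, -0.0, 1.106]
force: [-1.0, 0.7, -4.4]
grip_width: 0.0631
finger_force: 68.5
```

>>> drive_tool --targets '[{"dx": 0, "dy": 0, "dz": 0.01, "yaw": 0, "fingers": 1}, {"dx": 0, "dy": 0, "dz": 0, "yaw": 0, "fingers": 1}, {"dx": 0, "dy": 0, "dz": 0, "yaw": 0, "fingers": 1}]'

```text
clock: 31.3
position: [0.5018, -0.3683, 0.0077]
tool_rot: [3.141, 0.0, 1.106]
force: [-0.3, -0.7, -4.3]
grip_width: 0.0629
finger_force: 68.4
```

>>> drive_tool --targets '[{"dx": 0, "dy": 0, "dz": 0.005, "yaw": 0, "fingers": 1}, {"dx": 0, "dy": 0, "dz": 0, "yaw": 0, "fingers": 1}, {"dx": 0, "dy": 0, "dz": 0, "yaw": 0, "fingers": 1}]'

```text
clock: 31.6
position: [0.5018, -0.3683, 0.0076]
tool_rot: [3.141, 0.0, 1.106]
force: [-4.1, 1.2, 6.3]
grip_width: 0.0631
finger_force: 69.4
```

>>> drive_tool --targets '[{"dx": 0, "dy": 0, "dz": 0.003, "yaw": 0, "fingers": 1}, {"dx": 0, "dy": 0, "dz": 0, "yaw": 0, "fingers": 1}, {"dx": 0, "dy": 0, "dz": 0, "yaw": 0, "fingers": 1}]'

```text
clock: 31.9
position: [0.5018, -0.3683, 0.0076]
tool_rot: [3.141, 0.0, 1.106]
force: [-6.5, 2.9, 12.0]
grip_width: 0.0634
finger_force: 70.3
```

Contact made, so I'll release, lift and take a final look.

>>> drive_tool --targets '[{"dx": 0, "dy": 0, "dz": 0, "yaw": 0, "fingers": 0.2}, {"dx": 0, "dy": 0, "dz": 0, "yaw": 0, "fingers": 0.1}, {"dx": 0, "dy": 0, "dz": 0, "yaw": 0, "fingers": 0}, {"dx": 0, "dy": 0, "dz": 0, "yaw": 0, "fingers": 0}, {"dx": 0, "dy": 0, "dz": -0.1, "yaw": 0, "fingers": 0}, {"dx": 0, "dy": 0, "dz": -0.3, "yaw": 0, "fingers": 0}, {"dx": 0, "dy": 0, "dz": -0.4, "yaw": 0, "fingers": 0}, {"dx": 0, "dy": 0, "dz": -0.4, "yaw": 0, "fingers": 0}, {"dx": 0, "dy": 0, "dz": -0.4, "yaw": 0, "fingers": 0}, {"dx": 0, "dy": 0, "dz": -0.4, "yaw": 0, "fingers": 0}, {"dx": 0, "dy": 0, "dz": 0, "yaw": 0, "fingers": 0}, {"dx": 0, "dy": 0, "dz": 0, "yaw": 0, "fingers": 0}]'

```text
clock: 33.1
position: [0.5019, -0.3684, 0.2081]
tool_rot: [3.14, 0.001, 1.106]
force: [-0.0, -0.7, 0.1]
grip_width: 0.0855
finger_force: 0.0
```

Run:
```python
from h import *
w=grab_frame('wrist');t=grab_frame('top')
o=np.vstack([w[60:340,:],cv2.resize(t[140:260,180:460],(640,274))]);cv2.imwrite('pics/v12.png',o)
```

```text
(no output)
```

View pics/v12.png

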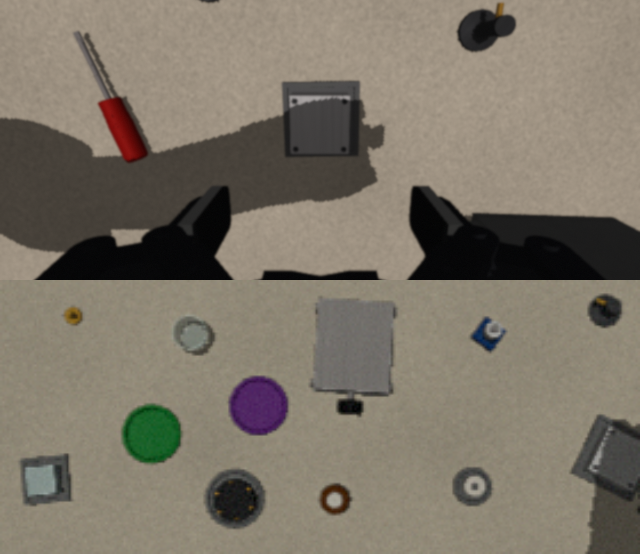

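All four parts sit in their recesses and the bottle is still in its place at (335,499) in the picture. Handing in.

```bash
python3 -c "
from workcell import workorder
print(workorder.job_done())"
```

```text
the job is handed in; nothing more can be done
None
```

All four parts are upright in their matching trays, taken from the top of the stack down, the bottle was left untouched, and the job was handed in at about 33 s of the 128 s allowed.

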